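Tuck a slide carrier under the reader's cover leaf and hold it down

TASK

Pick up the metal slide carrier by its grip bar and tuck its front edge (the one farther from the bar) squarely under the hinged cover leaf of the slide reader, centred and well in, at least 12 mm past the leaf's bend, without lifting the leaf. Be gentle with the reader, and finish holding the carrier by the bar with its plate pressed flat on the sprung stage so that the stage is about half-way down, neither at the top nor at the bottom of its travel; do not let go. Leave the other things on the desk alone.

Things in the scene. Friction and masses are not known exactly. Their poses are not given: they have to be found in the camera images.
- carrier: Loose slide carrier, about 0.12 kg: bare metal plate 100 (x) x 76 (y) x 5 mm with a glass slide let in on either side and an upright grip bar 60 (x) x 12 (y) mm that rises from the plate to 37 mm above its underside. Origin: centre of the plate's underside; +x points to the front edge, the one to tuck; z up. The bar spans x = -45 to +15 mm, so it stands 35 mm from the front edge and 5 mm from the rear edge.
- carrier_grip (a point): Point inside the grip bar of the carrier, at the middle of its length and thickness, 25 mm above the plate's underside (carrier x = -15 mm); axes as the carrier's.
- carrier_edge (a point): Middle of the carrier's front edge, at its underside (carrier x = +50 mm); axes as the carrier's.
- reader: Fixed slide reader: flat white housing 190 (x) x 140 (y) mm, its deck 14 mm high, with the sprung stage on it and a cross block 37 mm high along its far edge (x = 65 to 90 mm) that carries the cover leaf's hinge. Origin: centre of its footprint on the desk; +x points from the open front to the hinge block, the direction in which the carrier is slid in; z up.
- stage_top (a point): Centre of the top face of the sprung stage, a dark steel plate 145 (x) x 100 (y) mm with two glass windows that spans reader x = -90 to +55 mm; 30 mm above the desk when not pressed; moves down with the stage; axes as the reader's.
- leaf_bend (a point): Middle of the lower edge of the cover leaf's bend line, at reader x = 15 mm, 39 mm above the desk when shut: 9 mm clear above the unpressed stage. The leaf is a grey plate 3 mm thick and 100 mm wide (y); from the bend it runs level 60 mm to its hinge at reader x = 75 mm, and in front of the bend a lip 11 mm long flares upward and toward the open front, to about reader x = 6 mm, its tip about 46 mm above the desk. Moves with the leaf.
- cover_leaf (a joint): Hinge of the cover leaf, rad: 0 = shut on its stop (level), grows as the front of the leaf is lifted; the light leaf is sprung shut (a force of about 1 N at the bend lifts it).
- reader_stage (a joint): Travel of the sprung stage, m: 0 = up, grows as it is pushed straight down, bottoms at 0.008. It begins to move at about 1.7 N and takes 0.8 N more for each mm; the carrier's own weight does not press it down.
- timer: Bystander: white bench timer 68 x 64 x 19 mm on the desk, midway between and beyond the reader and the carrier (a like one stands far back behind the monitors); origin at the centre of its underside.
- card_box: Bystander: flat orange box 62 x 88 x 14 mm near the right front corner of the desk (a like one lies far back at a monitor foot); origin at the centre of its underside.
- ethanol_bottle: Bystander: white bottle with red cap, 52 mm across and 124 mm high, on the left of the desk; origin at the centre of its underside.
There are look-alikes about, which are no part of the job. Of the things shaped like the carrier, the metal one is meant. Of the things that look like the reader, the larger one is meant.

How it is judged:
By the outcome, as a careful person would: the job done as asked, in the order asked, and still so for the second after the job is handed in, while the arm keeps its last pose, push and grip.
It also fails if it takes over 40 s, if anything falls off the work surface, if the arm or the gripper's body presses on something with over 40 N, if the wrist force passes 120 N, or if a joint passes its speed limit or range.

ROBOT

A 6-joint arm with a two-finger parallel gripper is mounted at the origin on a cart in front of the work surface, level with it; the furniture and walls round the work are solid. World frame = base frame: x ahead of the robot, y to its left, z up, the work surface at z = 0. Lengths are in m, angles in rad, forces in N, time in s.
With the tool pointing down it reaches from about 0.3 to 0.85 m from the base axis. Payload 4.2 kg.
Tool frame: the origin (TCP) lies midway between the tips of the shut fingers; the grasp point (between the pads) lies 19 mm behind it; z points along the fingers, y is the line along which they close (so a half turn about z gives the same grasp; the last joint's range is limited). The gripper opens to 91 mm and grips with 3 to 60 N. Pads are 32 mm wide; open, the fingers measure 118 mm over their backs; the gripper's body (76 mm by 178 mm) begins 60 mm behind the grasp point.
Start: joints at [-1.25, 0.32, 1.565, -0, 1.257, -0.02], TCP at [0.192, -0.542, 0.214] pointing down, gripper open.
Joint ranges: [-3.11, 3.11], [-0.84, 2.01], [0.21, 2.61], [-1.34, 4.49], [0.05, 2.63], [-2.56, 2.56]. Speed limits (rad/s): [2.57, 2.57, 3.14, 3.14, 3.14, 3.14].

INTERFACE

Orientations are given as a unit quaternion [w, x, y, z].
In Python, from workcell import ctrl, viewer gives the robot as it stands. The module is installed in compiled form; this text tells all that it offers.
- The arm moves only by the tool arm_command, never from a script. Its argument "commands" is a list that holds one entry, the list of rows, each a list of 5 numbers: the finger opening in cm, from 0 to 9.12, then the shift along the tool's x, y, z in cm, then the turn about the tool's z in degrees. In form: [[[hand, dx, dy, dz, spin], ...]]. A call has 1 to 20 rows; each row shifts and turns the commanded pose from where the row before left it, along the tool's axes as they then stand; what a row does not reach is not made up. A row lasts 1/8 s, in which the tool goes at most 62.5 mm and 10.7 degrees, less where a joint would pass 70% of its speed; a pose out of reach is approached as far as the arm can. A call is refused whole if a number of a shift passes 6.25 or a number of a turn 10.7, either way. A call with a gripper value outside its range is refused whole. The fingers move at their own pace and stop on an object; "newtons" is the grip in N (left out, the last holds). Time passes only in rows, so rows that do not move let the fingers close. It gives the time, the measured TCP pose, the force, the opening and the grip force at its end, in the units of the state.
- ctrl.read_state(): the state, without advancing time (a new reading comes with each control period).
- viewer.capture(name): name is "scene" or "top" or "wrist"; returns a dict with "frame" (480x640x3 uint8, red, green, blue), "fx", "fy", "cx", "cy" (pixels), "T" (4x4, takes a point from camera to world coordinates). Camera axes: x right, y down, z forward; pixel columns grow to the right and rows downward; lengths in m; the calibration is good to about 2 mm. A picture is of the moment at which its call begins. There is no depth.
- ctrl.sign_off(): hands the job in; it is judged then, once.
The state is a dict: "time": time; "joints": joint angles; "joint_vel": joint speeds; "effort": joint torques, N m; "position": TCP position; "orientation": TCP orientation; "contact_force": force on the tool from outside, world axes, zero at the start; "ft_torque": the same for the moment, N m; "grip_width": opening from 0.0 (shut) to 1.0 (fully open); "grip_force": force on a finger pad.
Only numpy, scipy, OpenCV 4.12 (cv2) and the standard library are available. Lean on these libraries where they do the work, as an engineer would, in place of code of your own. Each camera call takes 0.05 s, during which the arm holds its last target. There are 200 camera calls.

## Working session

There is one attempt and no reset: what is moved stays moved. The work goes in short steps, Python scripts to look and compute and a tool call to move; the robot and the scene stay as the last step left them, time stands still between calls to the robot, and variables do not carry over. Pictures are saved under pics/ and viewed, at most 10 in all, crops included, and the job is handed in when it is done.

Besides the shell and the picture viewer there is one more tool, called by a JSON object that holds its "name" and its "arguments". arm_command: Moves the arm, as the interface text tells. Its arguments: {"type":"object","properties":{"commands":{"type":"array","items":{"type":"array","items":{"type":"array","items":{"type":"number"}}}},"newtons":{"type":"number"}},"required":["commands"]}

```bash
mkdir -p pics; python3 - <<'E'
from workcell import ctrl, viewer
import cv2,pickle
d={}
for n in("scene","top"):
    c=viewer.capture(n);d[n]=c;cv2.imwrite(f"pics/{n}0.png",c["frame"][:,:,::-1]);print(n,c["fx"],c["fy"],c["cx"],c["cy"],c["T"].round(3).tolist())
pickle.dump(d,open("c0.pkl","wb"))
s=ctrl.read_state();print(s)
E
```

```text
scene 616.2946751725856 616.2946751725856 325.36102200036703 227.32587669633622 [[0.297, -0.704, 0.645, -0.702], [-0.955, -0.21, 0.21, -0.42], [-0.012, -0.678, -0.735, 1.511], [0.0, 0.0, 0.0, 1.0]]
top 457.1394250752968 457.1394250752968 321.2054376110308 239.73080916149516 [[-0.028, -0.99, 0.135, 0.372], [-1.0, 0.029, 0.004, -0.023], [-0.008, -0.135, -0.991, 1.407], [0.0, 0.0, 0.0, 1.0]]
{'time': 0.1, 'joints': array([-1.25000541e+00,  3.20220387e-01,  1.56555589e+00, -5.04407081e-05,
        1.25741022e+00, -1.99953852e-02]), 'joint_vel': array([ 0.00058484, -0.0022232 , -0.00205463,  0.0013445 , -0.00069069,
       -0.00141406]), 'effort': array([ 3.74051924e-04, -4.13333309e+01, -2.32510328e+01,  7.29280966e-02,
        4.21992433e-02, -5.10022744e-05]), 'position': array([ 0.19202481, -0.54150238,  0.21320916]), 'orientation': array([-7.84329190e-04,  9.85516542e-01,  1.69577445e-01, -1.43118537e-04]), 'contact_force': array([ 0.14847294, -0.10087646,  0.11030603]), 'ft_torque': array([-0.00325722, -0.01487351,  0.02404994]), 'grip_force': 0.0, 'grip_width': 0.9987558803656718}
```

View pics/scene0.png

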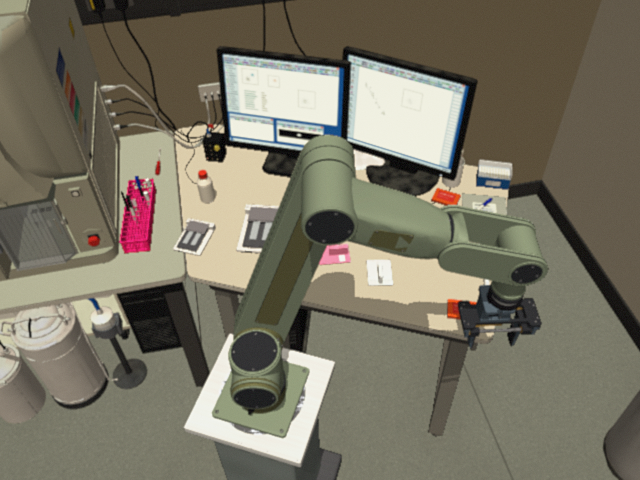

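View pics/top0.png

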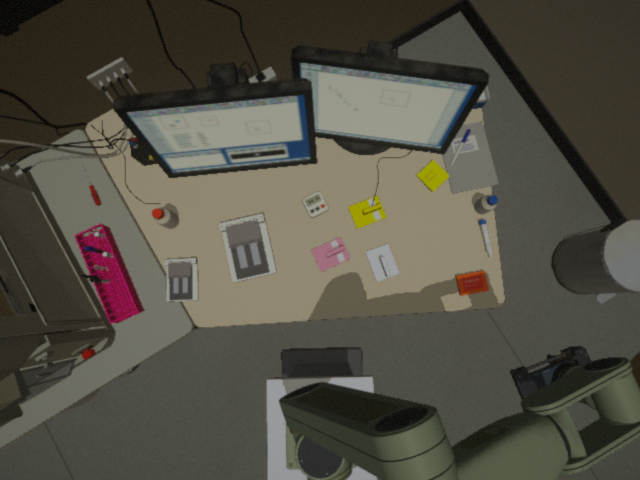

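Carrier candidates in the top view are the yellow plate (368,213), the pink plate (330,253) and the white/grey plate (382,262). The yellow square at (432,176) looks like a note. Reader candidates are the large one (248,247) and the small one (181,279). By the description I pick the grey plate and the large reader, and I'll check both in one crop.

```bash
python3 - <<'E'
import cv2
a=cv2.imread("pics/top0.png")
l=cv2.resize(a[205:290,205:285],None,fx=5,fy=5,interpolation=cv2.INTER_CUBIC)
r=cv2.resize(a[190:290,305:405],None,fx=4,fy=4,interpolation=cv2.INTER_CUBIC)
r=cv2.copyMakeBorder(r,0,25,0,0,cv2.BORDER_CONSTANT)
cv2.imwrite("pics/crop0.png",cv2.hconcat([l,r]))
E
```

```text
(no output)
```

View pics/crop0.png

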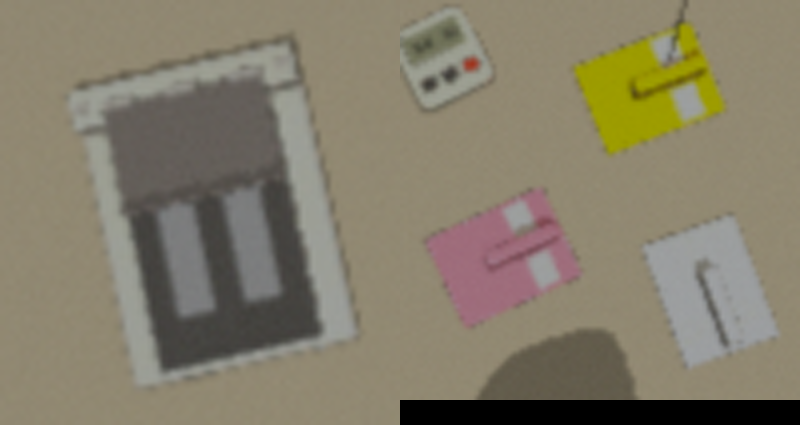

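The crop shows the metal plate at top (382,262), with its bar nearer the robot, so the front edge points away from it. The yellow and pink plates are look-alikes. The large reader has its leaf and hinge block on the far side. Next I fit both poses.

```bash
cat > h.py <<'E'
import numpy as np, pickle
from scipy.optimize import least_squares
def proj(c,P):
    P=np.asarray(P,float); T=c["T"]; q=(P-T[:3,3])@T[:3,:3]
    return np.c_[c["fx"]*q[:,0]/q[:,2]+c["cx"],c["fy"]*q[:,1]/q[:,2]+c["cy"]]
def place(p,L):
    L=np.asarray(L,float);c,s=np.cos(p[2]),np.sin(p[2])
    return np.c_[p[0]+c*L[:,0]-s*L[:,1],p[1]+s*L[:,0]+c*L[:,1],L[:,2]+(p[3] if len(p)>3 else 0)]
def fit(c,L,px,p0):
    r=least_squares(lambda p:(proj(c,place(p,L))-px).ravel(),p0,loss="soft_l1")
    return r.x,np.abs(r.fun).max()
E
python3 - <<'E'
from h import *
from scipy.spatial.transform import Rotation as R
c=pickle.load(open("c0.pkl","rb"))["top"]
cp=np.array([[645,245],[735,215],[690,365],[776,336]])
px=np.c_[305+(cp[:,0]-400)/4,190+cp[:,1]/4]
print("carrier",fit(c,[[.05,.038,.005],[.05,-.038,.005],[-.05,.038,.005],[-.05,-.038,.005]],px,[.4,-.15,.0]))
rp=np.array([[70,90],[293,38],[140,385],[357,338],[160,370],[322,332]])
px=np.c_[205+rp[:,0]/5,205+rp[:,1]/5]
print("reader",fit(c,[[.09,.07,.037],[.09,-.07,.037],[-.095,.07,.014],[-.095,-.07,.014],[-.09,.05,.03],[-.09,-.05,.03]],px,[.4,.15,.0]))
print(R.from_quat([9.85516542e-01,1.69577445e-01,-1.43e-4,-7.8e-4]).as_matrix().round(3))
E
```

```text
carrier (array([ 0.48643178, -0.20417422,  0.29743547]), np.float64(1.1220765366996375))
reader (array([0.54508995, 0.20771827, 0.1932945 ]), np.float64(0.9877043336363727))
[[ 0.942  0.334 -0.001]
 [ 0.334 -0.942  0.001]
 [-0.    -0.002 -1.   ]]
```

{"name": "arm_command", "arguments": {"commands": [[[9.1,5.4,-3.15,0.6,0],[9.1,5.4,-3.15,0.6,0],[9.1,5.4,-3.15,0.6,0],[9.1,5.4,-3.15,0.6,0],[9.1,5.4,-3.15,0.6,0],[9.1,5.4,-3.15,0.6,0],[9.1,5.0,-3.1,0.6,2.5],[9.1,0,0,0,0]]]}}

```text
time: 1.1
position: [0.4715, -0.2078, 0.1712]
orientation: [-0.001, 0.989, 0.151, -0.0]
contact_force: [-0.8, -0.1, -0.5]
grip_width: 0.998
grip_force: 0.0
```

```bash
cat >> h.py <<'E'
def snap(n,f):
    from workcell import viewer
    import cv2
    c=viewer.capture(n);pickle.dump(c,open(f+".pkl","wb"));cv2.imwrite("pics/"+f+".png",c["frame"][:,:,::-1]);return c
def st():
    from workcell import ctrl
    from scipy.spatial.transform import Rotation as R
    s=ctrl.read_state();o=s["orientation"];M=R.from_quat([o[1],o[2],o[3],o[0]]).as_matrix()
    print("t",round(s["time"],2),"p",s["position"].round(4),"yaw",np.degrees(np.arctan2(M[1,0],M[0,0])).round(2),"z",M[:,2].round(4),"F",s["contact_force"].round(2),"M",s["ft_torque"].round(2),"g",s["grip_width"].round(3),s["grip_force"]);return s,M
E
python3 -c "
from h import *
st();c=snap('wrist','w1');print(c['fx'],c['T'].round(3))"
```

```text
Traceback (most recent call last):
  File "h.py", line 20, in st
    print("t",round(s["time"],2),"p",s["position"].round(4),"yaw",np.degrees(np.arctan2(M[1,0],M[0,0])).round(2),"z",M[:,2].round(4),"F",s["contact_force"].round(2),"M",s["ft_torque"].round(2),"g",s["grip_width"].round(3),s["grip_force"]);return s,M
                                                                                                                                                                                                     ^^^^^^^^^^^^^^^^^^^^^
AttributeError: 'float' object has no attribute 'round'
```

```bash
sed -i 's/s\["grip_width"\].round(3)/round(s["grip_width"],3)/' h.py
python3 -c "
from h import *
st();c=snap('wrist','w1');print(c['fx'],c['T'].round(3))"
```

```text
t 1.1 p [ 0.4715 -0.2078  0.1712] yaw 17.36 z [-0.0011  0.0013 -1.    ] F [-0.8  -0.11 -0.45] M [-0. -0. -0.] g 0.998 0.0
335.7876120066038 [[ 0.299 -0.92  -0.252  0.543]
 [-0.954 -0.289 -0.078 -0.185]
 [-0.001  0.264 -0.965  0.343]
 [ 0.     0.     0.     1.   ]]
```

View pics/w1.png

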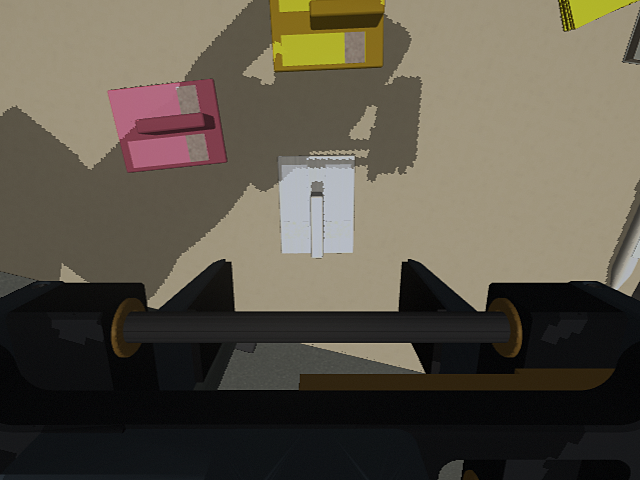

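The wrist view shows the metal plate's corners at about (279,156), (354,156), (281,253) and (355,253). The bar top runs from (317,196) to (317,258). The plate is aligned with the tool.

```bash
python3 - <<'E'
from h import *
c=pickle.load(open("w1.pkl","rb"))
L=[[.05,.038,.005],[.05,-.038,.005],[-.05,.038,.005],[-.05,-.038,.005],[.015,.006,.037],[.015,-.006,.037],[-.045,.006,.037],[-.045,-.006,.037]]
px=np.array([[279,156],[354,156],[281,253],[355,253],[312,196],[323,196],[311,258],[323.5,258]])
p,e=fit(c,L,px,[.48,-.2,.3]);print(p,np.degrees(p[2]),e);print((proj(c,place(p,L))-px).round(1))
g=place(p,[[-.015,0,.025]])[0];s,M=st();print(g,(M.T@(g-s["position"])*100).round(2))
E
```

```text
[ 0.48927537 -0.20266461  0.30782179] 17.63688923412834 2.0653332765274968
[[-0.9 -0.4]
 [ 2.1 -0.7]
 [ 0.3  0.5]
 [-1.5  0.2]
 [-1.3 -0.2]
 [ 0.9 -0.2]
 [ 0.2  0.5]
 [ 0.2  0.4]]
t 1.15 p [ 0.4704 -0.2095  0.1715] yaw 17.26 z [-1.5e-03  2.0e-04 -1.0e+00] F [ 0.21 -0.23  1.18] M [-0.06  0.03  0.01] g 0.998 0.0
[ 0.47498043 -0.20720936  0.025     ] [ 0.53 -0.07 14.65]
```

{"name": "arm_command", "arguments": {"commands": [[[9.1,0.4,0,4,0],[9.1,0,0,4,0],[9.1,0,0,4,0],[9.1,0,0,2.5,0],[9.1,0,0,1.6,0],[0.8,0,0,0,0],[0.8,0,0,0,0],[0.8,0,0,0,0],[0.8,0,0,0,0],[0.8,0,0,0,0]]], "newtons": 30}}

```text
time: 2.4
position: [0.474, -0.2099, 0.0115]
orientation: [0.0, 0.989, 0.148, 0.0]
contact_force: [-0.5, 0.5, 0.6]
grip_width: 0.48
grip_force: 0.0
```

```bash
python3 -c "
from h import *
st();st()"
```

```text
t 2.4 p [ 0.474  -0.2099  0.0115] yaw 17.04 z [ 7.e-04 -4.e-04 -1.e+00] F [-0.46  0.55  0.57] M [ 0.02 -0.01  0.  ] g 0.48 0.0
t 2.4 p [ 0.474  -0.2099  0.0115] yaw 17.04 z [ 7.e-04 -4.e-04 -1.e+00] F [-0.46  0.55  0.57] M [ 0.02 -0.01  0.  ] g 0.48 0.0
```

Fingers are still closing.

{"name": "arm_command", "arguments": {"commands": [[[0.8,0,0,0,0],[0.8,0,0,0,0],[0.8,0,0,0,0],[0.8,0,0,0,0],[0.8,0,0,0,0],[0.8,0,0,0,0],[0.8,0,0,0,0]]], "newtons": 30}}

```text
time: 3.28
position: [0.4737, -0.2098, 0.0111]
orientation: [-0.0, 0.989, 0.148, -0.0]
contact_force: [-0.6, 0.1, 0.9]
grip_width: 0.131
grip_force: 30.0
```

{"name": "arm_command", "arguments": {"commands": [[[0.8,0,0,-2,0],[0.8,0,0,-5,0],[0.8,0,0,-5,0],[0.8,0.5,-2,-4,0],[0.8,1.3,-5.2,0,0],[0.8,1.4,-5.2,0,0],[0.8,1.4,-5.2,0,0],[0.8,1.4,-5.2,0,0],[0.8,1.4,-5.2,0,0],[0.8,1.4,-5.2,0,0],[0.8,1.4,-5.4,0,6.1],[0.8,0,0,0,0],[0.8,0,0,0,0]]]}}

```text
time: 4.9
position: [0.4581, 0.1887, 0.1707]
orientation: [0.001, 0.995, 0.096, -0.0]
contact_force: [0.4, -0.3, -0.7]
grip_width: 0.13
grip_force: 30.0
```

```bash
python3 -c "
from h import *
st();snap('wrist','w2')
st()"
```

```text
t 4.9 p [0.4581 0.1887 0.1707] yaw 11.0 z [-4.0e-04 -1.1e-03 -1.0e+00] F [ 0.35 -0.32 -0.7 ] M [-0.02  0.06 -0.03] g 0.13 29.993803203105927
t 4.95 p [0.4582 0.1882 0.1708] yaw 10.92 z [-4.e-04 -1.e-03 -1.e+00] F [-0.61  0.02 -0.85] M [-0.06 -0.04 -0.06] g 0.131 29.993846118450165
```

View pics/w2.png

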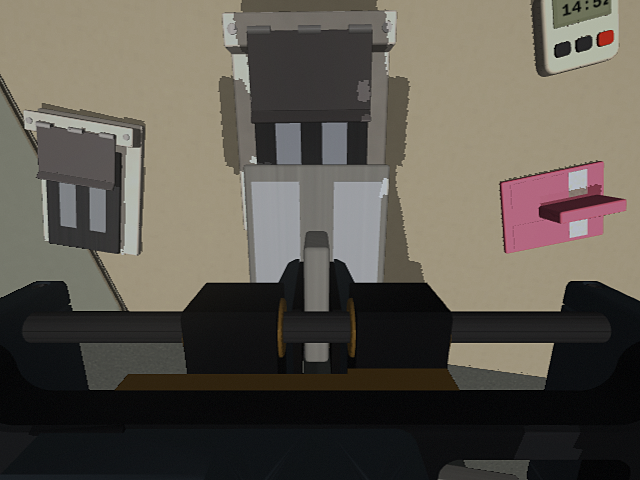

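```bash
python3 -c "
import cv2
a=cv2.imread('pics/w2.png')[0:190,215:405];cv2.imwrite('pics/w2c.png',cv2.resize(a,None,fx=3.1,fy=3.1,interpolation=cv2.INTER_NEAREST))"
```

```text
(no output)
```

View pics/w2c.png

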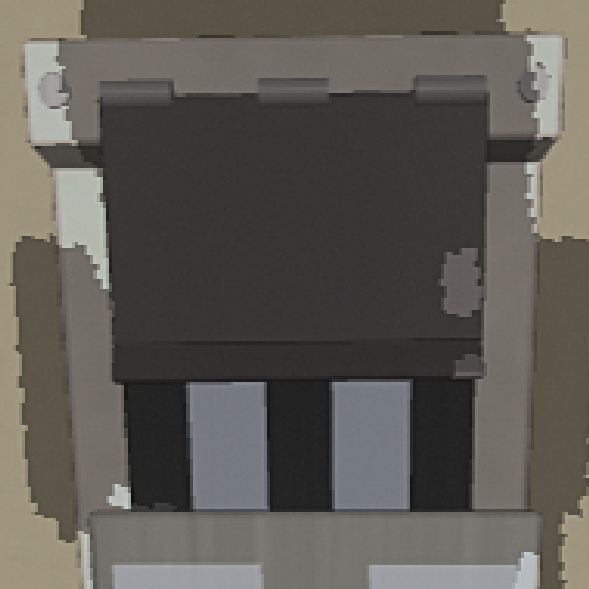

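```bash
cat > rd.py <<'E'
from h import *
c=pickle.load(open("w2.pkl","rb"))
f=lambda a:np.c_[215-.35+np.array(a)[:,0]/3.1,-.35+np.array(a)[:,1]/3.1]
L=[[.09,.07,.037],[.09,-.07,.037],[.065,.07,.037],[.065,-.07,.037],[.015,.05,.042],[.015,-.05,.042],[.006,.05,.047],[.006,-.05,.047]]
px=f([[25,42],[564,34],[31,146],[558,137],[112,342],[483,340],[115,382],[484,378]])
p,e=fit(c,L,px,[.545,.207,.19]);print("reader",p,np.degrees(p[2]));print((proj(c,place(p,L))-px).round(1).tolist())
q4,e=fit(c,L,px,[.545,.207,.19,0]);print("with z",q4)
Lc=[[.05,.038,.005],[.05,-.038,.005]]
pc=f([[91,513],[542,511]])
q,e=fit(c,Lc and [[a,b,z+.1597] for a,b,z in Lc],pc,[.47,.19,.19]);print("carrier",q,np.degrees(q[2]),e)
co,si=np.cos(p[2]),np.sin(p[2]);d=q[:2]-p[:2];print("carrier in reader mm",1000*np.array([co*d[0]+si*d[1],-si*d[0]+co*d[1]]))
t=np.array([.4582,.1885])-p[:2];print("tcp in reader",1000*np.array([co*t[0]+si*t[1],-si*t[0]+co*t[1]]))
E
python3 rd.py
```

```text
reader [0.54597567 0.21058268 0.20577761] 11.790188602479818
[[-1.6, -1.1], [0.9, -1.1], [-0.8, 0.5], [1.3, 1.0], [0.4, 1.7], [0.0, 0.8], [-1.0, -0.3], [0.3, -0.6]]
with z [ 0.5466722   0.21070166  0.20562659 -0.00321177]
carrier [0.47464282 0.1919521  0.19708848] 11.292338109809585 0.8960180049026008
carrier in reader mm [-73.63465658  -3.66218992]
tcp in reader [-90.43593421  -3.68172712]
```

{"name": "arm_command", "arguments": {"commands": [[[0.8,1.6,-0.35,0,-0.6],[0.8,0,0,4,0],[0.8,0,0,4,0],[0.8,0,0,3,0],[0.8,0,0,1,0],[0.8,0,0,0,0],[0.8,0,0,0,0]]]}}

```text
time: 5.82
position: [0.4747, 0.1958, 0.0523]
orientation: [-0.0, 0.995, 0.1, 0.001]
contact_force: [1.4, 0.4, -0.5]
grip_width: 0.129
grip_force: 30.0
```

```bash
python3 -c "
from h import *
import cv2
st();c=snap('wrist','w3');st()
a=c['frame'][30:230,200:430,::-1];cv2.imwrite('pics/w3c.png',cv2.resize(a,None,fx=3,fy=3,interpolation=cv2.INTER_NEAREST))"
```

```text
t 5.83 p [0.4747 0.1958 0.0523] yaw 11.5 z [ 0.0027  0.001  -1.    ] F [ 1.43  0.42 -0.53] M [0.01 0.01 0.04] g 0.129 29.993936419487
t 5.88 p [0.4746 0.1959 0.0524] yaw 11.52 z [ 0.0028  0.001  -1.    ] F [-0.76  0.46 -1.56] M [-0.01  0.02 -0.  ] g 0.129 29.993910491466522
```

View pics/w3c.png

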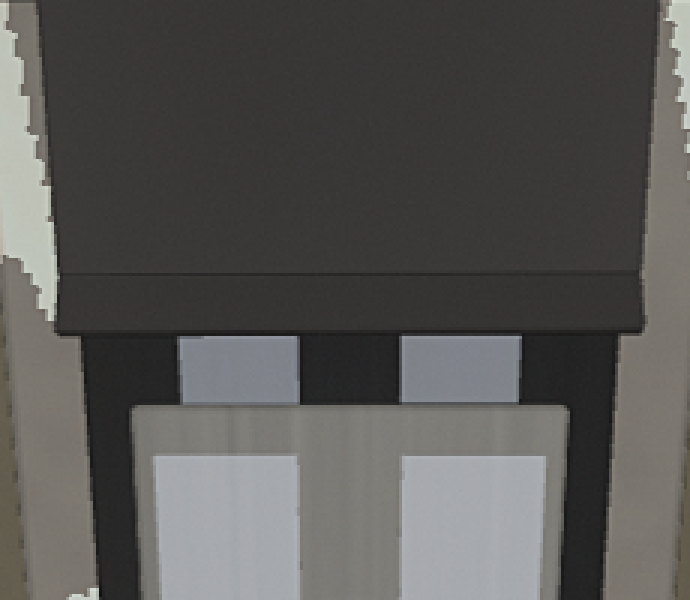

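The crop shows the lip at cols 57–645 (row 332) and the carrier front edge at cols 131–569 (row 407). They are centred and parallel. Now the forward distance.

```bash
python3 - <<'E'
from h import *
c=pickle.load(open("w3.pkl","rb"))
f=lambda a:np.c_[200-.33+np.array(a)[:,0]/3,30-.33+np.array(a)[:,1]/3]
p,e=fit(c,[[.015,.05,.042],[.015,-.05,.042],[.006,.05,.047],[.006,-.05,.047]],f([[59,275],[642,272],[57,334],[645,331]]),[.545,.207,.2])
h=.0524-.0113
q,e2=fit(c,[[.05,.038,.005+h],[.05,-.038,.005+h]],f([[131,407],[569,407]]),[.48,.2,.2])
print(p,q,e,e2)
co,si=np.cos(p[2]),np.sin(p[2]);d=q[:2]-p[:2];print("carrier in reader mm",1000*np.array([co*d[0]+si*d[1],-si*d[0]+co*d[1]]),np.degrees(q[2]-p[2]))
E
```

```text
[0.54644138 0.2108411  0.20660097] [0.49089708 0.19964059 0.20167071] 1.0379587036079556 0.42866095306362695
carrier in reader mm [-56.66069245   0.43172924] -0.28248320949387934
```

{"name": "arm_command", "arguments": {"commands": [[[0.8,0,0,0.5,0],[0.8,0,0,0,0],[0.8,0,0,0,0]]]}}

```text
time: 6.25
position: [0.4734, 0.1957, 0.0462]
orientation: [0.0, 0.995, 0.1, 0.0]
contact_force: [-0.8, -0.2, -1.6]
grip_width: 0.131
grip_force: 30.0
```

{"name": "arm_command", "arguments": {"commands": [[[0.8,0,0,0.2,0],[0.8,0,0,0,0],[0.8,0,0,0,0]]]}}

```text
time: 6.62
position: [0.4733, 0.1956, 0.0441]
orientation: [0.0, 0.995, 0.1, -0.0]
contact_force: [0.5, 0.1, -2.5]
grip_width: 0.13
grip_force: 30.0
```

{"name": "arm_command", "arguments": {"commands": [[[0.8,0,0,0.2,0],[0.8,0,0,0,0],[0.8,0,0,0,0]]]}}

```text
time: 7.0
position: [0.4734, 0.1956, 0.0421]
orientation: [0.0, 0.995, 0.1, -0.0]
contact_force: [0.5, -0.9, -1.6]
grip_width: 0.129
grip_force: 30.0
```

{"name": "arm_command", "arguments": {"commands": [[[0.8,0,0,0.2,0],[0.8,0,0,0,0],[0.8,0,0,0,0]]]}}

```text
time: 7.38
position: [0.4736, 0.1957, 0.0403]
orientation: [-0.0, 0.995, 0.1, 0.0]
contact_force: [0.5, 0.2, 0.7]
grip_width: 0.128
grip_force: 30.0
```

{"name": "arm_command", "arguments": {"commands": [[[0.8,0,0,0.2,0],[0.8,0,0,0,0],[0.8,0,0,0,0]]]}}

```text
time: 7.75
position: [0.4736, 0.1957, 0.0383]
orientation: [-0.0, 0.995, 0.1, 0.0]
contact_force: [0.4, 0.5, 2.4]
grip_width: 0.128
grip_force: 30.0
```

{"name": "arm_command", "arguments": {"commands": [[[0.8,0,0,0,0]]]}}

```text
time: 7.88
position: [0.4736, 0.1957, 0.0382]
orientation: [-0.0, 0.995, 0.1, 0.0]
contact_force: [-0.0, 0.8, 2.3]
grip_width: 0.133
grip_force: 30.0
```

{"name": "arm_command", "arguments": {"commands": [[[0.8,0,0,0,0]]]}}

```text
time: 8.0
position: [0.4736, 0.1957, 0.0382]
orientation: [-0.0, 0.995, 0.1, 0.0]
contact_force: [0.9, -0.1, 3.1]
grip_width: 0.13
grip_force: 30.0
```

{"name": "arm_command", "arguments": {"commands": [[[0.8,0,0,-0.45,-0.3],[0.8,0,0,0,0],[0.8,0.5,0,0,0],[0.8,0.5,0,0,0],[0.8,0.5,0,0,0],[0.8,0,0,0,0]]]}}

```text
time: 8.75
position: [0.4885, 0.1988, 0.0425]
orientation: [0.0, 0.995, 0.103, 0.0]
contact_force: [0.8, 0.4, -0.4]
grip_width: 0.131
grip_force: 30.0
```

{"name": "arm_command", "arguments": {"commands": [[[0.8,0.4,0,0,0],[0.8,0.4,0,0,0],[0.8,0,0,0,0]]]}}

```text
time: 9.12
position: [0.4963, 0.2004, 0.0426]
orientation: [0.0, 0.995, 0.103, 0.0]
contact_force: [-0.3, -0.6, -1.8]
grip_width: 0.132
grip_force: 30.0
```

{"name": "arm_command", "arguments": {"commands": [[[0.8,0.4,0,0,0],[0.8,0.4,0,0,0],[0.8,0,0,0,0]]]}}

```text
time: 9.5
position: [0.5041, 0.2021, 0.0426]
orientation: [-0.0, 0.995, 0.103, 0.0]
contact_force: [0.8, 0.5, -0.9]
grip_width: 0.133
grip_force: 30.0
```

{"name": "arm_command", "arguments": {"commands": [[[0.8,0.4,0,0,0],[0.8,0.5,0,0,0],[0.8,0,0,0,0]]]}}

```text
time: 9.88
position: [0.5131, 0.2039, 0.0426]
orientation: [-0.0, 0.995, 0.103, 0.0]
contact_force: [-0.1, -0.0, -0.0]
grip_width: 0.127
grip_force: 30.0
```

```bash
python3 -c "
from h import *
import cv2
st();c=snap('wrist','w4');snap('scene','s4');st()
a=c['frame'][30:230,200:430,::-1];cv2.imwrite('pics/w4c.png',cv2.resize(a,None,fx=3,fy=3,interpolation=cv2.INTER_NEAREST))"
```

```text
t 9.88 p [0.5131 0.2039 0.0426] yaw 11.82 z [ 6.e-04  1.e-04 -1.e+00] F [-0.15 -0.02 -0.04] M [0.05 0.02 0.03] g 0.127 29.993872940540314
t 9.97 p [0.5125 0.2038 0.0425] yaw 11.82 z [-2.e-04 -2.e-04 -1.e+00] F [-0.32  0.18 -1.99] M [ 0.    0.   -0.04] g 0.13 29.99391496181488
```

View pics/w4c.png

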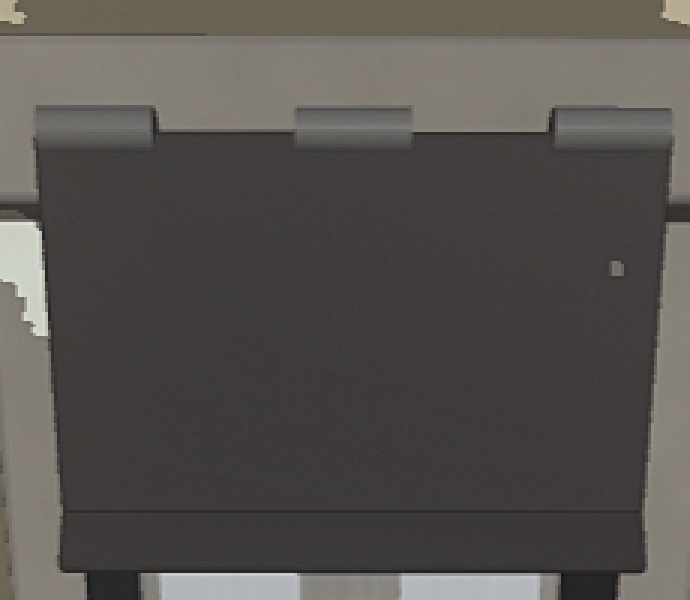

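The leaf is shut and undisturbed, with the carrier centred under it (carrier centre ~col 349, leaf centre ~353). Next I nudge it 1.5 mm further in and press the stage half-way.

{"name": "arm_command", "arguments": {"commands": [[[0.8,0.15,0,0,0],[0.8,0,0,0.15,0],[0.8,0,0,0.2,0],[0.8,0,0,0.19,0],[0.8,0,0,0,0],[0.8,0,0,0,0]]]}}

```text
time: 10.72
position: [0.5142, 0.2041, 0.0375]
orientation: [-0.0, 0.995, 0.103, 0.0]
contact_force: [0.1, -0.7, 3.3]
grip_width: 0.126
grip_force: 30.0
```

{"name": "arm_command", "arguments": {"commands": [[[0.8,0,0,0,0]]]}}

```text
time: 10.85
position: [0.5142, 0.2042, 0.0374]
orientation: [-0.0, 0.995, 0.103, 0.0]
contact_force: [0.4, -0.7, 3.8]
grip_width: 0.13
grip_force: 30.0
```

{"name": "arm_command", "arguments": {"commands": [[[0.8,0,0,0,0]]]}}

```text
time: 10.98
position: [0.5142, 0.2042, 0.0373]
orientation: [-0.0, 0.995, 0.103, 0.0]
contact_force: [0.4, -0.2, 3.3]
grip_width: 0.13
grip_force: 30.0
```

{"name": "arm_command", "arguments": {"commands": [[[0.8,0,0,0,0]]]}}

```text
time: 11.1
position: [0.5142, 0.2042, 0.0373]
orientation: [-0.0, 0.995, 0.103, 0.0]
contact_force: [-0.0, -0.2, 4.0]
grip_width: 0.132
grip_force: 30.0
```

```bash
python3 -c "
from h import *
import cv2
c=snap('wrist','w5');st()
a=c['frame'][30:230,200:430,::-1];cv2.imwrite('pics/w5c.png',cv2.resize(a,None,fx=3,fy=3,interpolation=cv2.INTER_NEAREST))"
```

```text
t 11.15 p [0.5142 0.2042 0.0373] yaw 11.82 z [ 4.e-04  0.e+00 -1.e+00] F [-0.46  0.56  3.01] M [0.01 0.05 0.05] g 0.13 29.99493420124054
```

View pics/w5c.png

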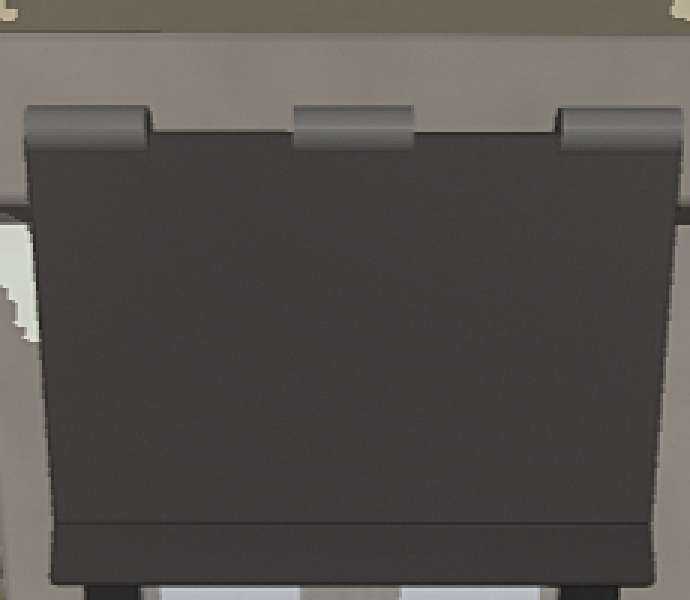

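The leaf is still shut and the carrier sits centred under it. Net force is about 4.9 N, which puts the stage about 4 mm down. Handing in.

```bash
python3 -c "
from workcell import ctrl
print(ctrl.sign_off())"
```

```text
the job is handed in; nothing more can be done
None
```

I handed in the job with the metal carrier held by its bar, its front edge centred and by my estimate about 19 mm past the leaf's bend, the leaf still shut, and the stage pressed about 4 of its 8 mm.

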